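# Change over a four-well dry block heater

### The job

Change over the dry block heater: first click its selector back to off, then lift out each finished block (red grip; one or two of them) and stand it on the white tile, and plug every waiting block (blue grip) fully home in the wells, filling up from the one-dot well with no well skipped. Last of all turn the selector clockwise one click for each blue block you loaded, so that just the wells in use are heated. Keep the blocks upright, since their tubes are full, and leave the tip box, the tube rack and the pipette as they are.

Things in the scene. Friction and masses are not known exactly. Their poses are not given: they have to be found in the camera images.
- heater: white bench heater, fixed, 230 (x) x 290 (y) x 85 mm high; origin at the centre of its underside, z up. Its dark control deck with the selector is the -x half of its flat top; four open wells lie in a row along y in the +x half. White dots on the top on the -x side of each well (1, 2, 3, 4 from +y to -y) number the wells. It stands on the bench at any small yaw.
- well1 (a point): centre of the flat floor of the 1-dot well (heater frame: 50, 105, 47 mm). The well is 75 (heater x) x 51 (heater y) mm and 38 mm deep, open at the heater's top; a block fits with 2.5 mm to spare all round, either way round, and fully home its underside rests on this floor
- well2 (a point): centre of the flat floor of the 2-dot well (heater frame: 50, 35, 47 mm). The well is 75 (heater x) x 51 (heater y) mm and 38 mm deep, open at the heater's top; a block fits with 2.5 mm to spare all round, either way round, and fully home its underside rests on this floor
- well3 (a point): centre of the flat floor of the 3-dot well (heater frame: 50, -35, 47 mm). The well is 75 (heater x) x 51 (heater y) mm and 38 mm deep, open at the heater's top; a block fits with 2.5 mm to spare all round, either way round, and fully home its underside rests on this floor
- well4 (a point): centre of the flat floor of the 4-dot well (heater frame: 50, -105, 47 mm). The well is 75 (heater x) x 51 (heater y) mm and 38 mm deep, open at the heater's top; a block fits with 2.5 mm to spare all round, either way round, and fully home its underside rests on this floor
- selector (a joint): angle of the selector, rad: 0 is off (pointer at the red mark, 60 degrees to the left (+y) of the heater's +x), growing clockwise seen from above; sprung detents every 30 degrees (0.5236 rad) at 0, 1, 2, 3, 4 clicks (pointer at the marks of 1 to 4 white dots), stops just past 0 and 4. It takes about 0.1 N m to pass from one click to the next; let go of anywhere, it snaps by itself into the nearest click
- selector_grip (a point): point on the selector's upright axis, heater frame (-55, 0, 118) mm, at gripping height. The selector is a black bar 50 long x 13 wide x 34 mm high (its top 130 mm above the bench) on a round skirt of radius 27 mm, 8 mm high (its top 96 mm above the bench). This point's x axis runs along the bar to its white pointer end, z up
- selector_pointer (a point): top edge of the bar at its pointer end (white line), 25 mm out from the axis
- fresh1: waiting block, loose, may be absent: aluminium 70 (x) x 46 (y) x 52 mm high, about 0.3 kg, low white tube caps (4 mm) on top, and in the middle of its top an upright blue grip plate 14 (x) x 36 (y) mm rising 46 mm (52 to 98 mm above the block's underside). Origin at the centre of the underside, z up. Stands on the bench
- fresh2: waiting block, loose, may be absent: aluminium 70 (x) x 46 (y) x 52 mm high, about 0.3 kg, low white tube caps (4 mm) on top, and in the middle of its top an upright blue grip plate 14 (x) x 36 (y) mm rising 46 mm (52 to 98 mm above the block's underside). Origin at the centre of the underside, z up. Stands on the bench
- fresh3: waiting block, loose, may be absent: aluminium 70 (x) x 46 (y) x 52 mm high, about 0.3 kg, low white tube caps (4 mm) on top, and in the middle of its top an upright blue grip plate 14 (x) x 36 (y) mm rising 46 mm (52 to 98 mm above the block's underside). Origin at the centre of the underside, z up. Stands on the bench
- fresh4: waiting block, loose, may be absent: aluminium 70 (x) x 46 (y) x 52 mm high, about 0.3 kg, low white tube caps (4 mm) on top, and in the middle of its top an upright blue grip plate 14 (x) x 36 (y) mm rising 46 mm (52 to 98 mm above the block's underside). Origin at the centre of the underside, z up. Stands on the bench
- finished1: finished block, loose, the same in size and shape as a waiting block but with a red grip and cream caps; one or two of the four finished blocks are present; this one, if present, is in the 1-dot well at the start. Origin at the centre of the underside
- finished2: finished block, loose, the same in size and shape as a waiting block but with a red grip and cream caps; one or two of the four finished blocks are present; this one, if present, is in the 2-dot well at the start. Origin at the centre of the underside
- finished3: finished block, loose, the same in size and shape as a waiting block but with a red grip and cream caps; one or two of the four finished blocks are present; this one, if present, is in the 3-dot well at the start. Origin at the centre of the underside
- finished4: finished block, loose, the same in size and shape as a waiting block but with a red grip and cream caps; one or two of the four finished blocks are present; this one, if present, is in the 4-dot well at the start. Origin at the centre of the underside
- tile: white ceramic tile, fixed on the bench, 140 x 140 x 5 mm; origin at the centre of its underside, sides along its x and y; two blocks stand on it side by side
- tip_box: bystander: pipette tip box with a green lid, 86 x 122 x 60 mm, loose; origin at the centre of the underside
- tube_rack: bystander: frosted white tube rack, 105 x 215 x 47 mm, loose; origin at the centre of the underside
- pipette: bystander: blue and white hand pipette lying on the bench, 270 mm long, 30 mm wide and high, loose; origin under its middle, its tip along its +x
Things that resemble listed ones, but are neither listed nor needed, are in the scene too. Leave any orange or purple look-alike of the fresh2 alone.

How it is judged:
By the outcome, as a careful person would: the job done as asked, in the order asked, and still so for the second after the job is handed in, with the robot touching nothing.
Of fresh1, fresh2, fresh3, fresh4 only 2 to 4 are there at a start; the rules pass over those that are not, and their reading is None.
Of finished1, finished2, finished3, finished4 only 1 to 2 are there at a start; the rules pass over those that are not, and their reading is None.
At some moment in a run one of fresh1, fresh2, fresh3, fresh4 may be knocked a few centimetres aside while the robot is not near it.
It also fails if it takes over 210 s, if anything falls off the work surface, if the arm or the gripper's body presses on something with over 40 N, if the wrist force passes 120 N, or if a joint passes its speed limit or range.

### The arm

A 6-joint arm with a two-finger parallel gripper is mounted at the origin on the work surface. World frame = base frame: x ahead of the robot, y to its left, z up, the work surface at z = 0. Lengths are in m, angles in rad, forces in N, time in s.
With the tool pointing down it reaches from about 0.425 to 0.95 m from the base axis. Payload 14.7 kg.
Tool frame: the origin (TCP) lies at the centre of the arm's flange, where the gripper is bolted on; the fingertips stand 173 mm ahead of it and the grasp point (between the pads) lies 155 mm ahead of it; z points along the fingers, y is the line along which they close (so a half turn about z gives the same grasp; the last joint's range is limited). The gripper opens to 85 mm and grips with 20 to 120 N. Pads are 22 mm wide; open, the fingers measure 114 mm over their backs; the gripper's body (76 mm by 85 mm) begins 54 mm behind the grasp point. The pads swing forward as they close: fully open they stand 13 mm farther back than shut.
Start: joints at [-1.274, 0.48, 1.596, -0, 1.065, -0.047], TCP at [0.219, -0.612, 0.405] pointing down, gripper open.
Joint ranges: [-2.75, 2.75], [-0.82, 2.05], [0.23, 2.67], [-1.56, 4.7], [0.09, 2.69], [-2.92, 2.92]. Speed limits (rad/s): [1.89, 1.89, 2.39, 3.01, 3.01, 3.01].

### API

Orientations are given as a 3x3 rotation matrix whose columns are the frame's x, y, z axes.
In Python, from bench import sense, get_image, camera_params, hand_in gives the robot as it stands.
- The arm moves only by the shell command python3 -m jog 'ROWS'. ROWS is JSON, a list of rows, each a list of 5 numbers: the opening, from 0 (shut) to 1 (fully open), then the shift along the world's x, y, z in m, then the turn about the world's z in rad. A call has 1 to 12 rows; each row is the pose to reach, as a shift and turn from the pose commanded when the call began; what a row does not reach only later rows make up. A row lasts 1/8 s, in which the tool goes at most 62.5 mm and 10.7 degrees, less where a joint would pass 70% of its speed; a pose out of reach is approached as far as the arm can. A call with a gripper value outside its range is refused whole. The fingers move at their own pace and stop on an object; the grip force is fixed at half the most. Time passes only in rows, so rows that repeat a pose let the fingers close. It gives the time, the measured TCP pose, the force, the opening and the grip force at its end, in the units of the state.
- sense(): the state, without advancing time (a new reading comes with each control period).
- get_image(name): name is "scene" or "top" or "wrist"; returns the picture (480x640x3 uint8, red, green, blue); there is no depth.
- camera_params(name): a dict with "camera_matrix" (3x3 intrinsics, pixels), "origin" and "rotation" of the camera in the world. Camera axes: x right, y down, z forward; pixel columns grow to the right and rows downward; lengths in m; the calibration is good to about 2 mm. A picture is of the moment at which its call begins: read the wrist's pose just before it. camera_params takes no time and is no camera call; for the wrist camera it gives the pose at the moment of the call.
- hand_in(): hands the job in; it is judged then, once.
The state is a dict: "time_s": time; "joints": joint angles; "joint_vel": joint speeds; "joint_efforts": joint torques, N m; "ee_pos": TCP position; "orientation": TCP orientation; "force": force on the tool from outside, world axes, zero at the start; "ft_torque": the same for the moment, N m; "grip_width": opening from 0.0 (shut) to 1.0 (fully open); "gripper_force": force on a finger pad.
Only numpy, scipy, OpenCV 4.12 (cv2) and the standard library are available. Lean on these libraries where they do the work, as an engineer would, in place of code of your own. Each camera call takes 0.05 s, during which the arm holds its last target. There are 200 camera calls.

## Working session

There is one attempt and no reset: what is moved stays moved. The work goes in short steps, Python scripts to look and compute and a shell command to move; the robot and the scene stay as the last step left them, time stands still between calls to the robot, and variables do not carry over. Pictures are saved under pics/ and viewed, at most 16 in all, crops included, and the job is handed in when it is done.

```bash
ls; mkdir -p pics
python3 - <<'E'
from bench import *
import cv2
for n in ("scene","top"):
    im=get_image(n); cv2.imwrite(f"pics/{n}0.png",im[:,:,::-1])
    p=camera_params(n); print(n,p)
s=sense(); print(s)
print(camera_params("wrist"))
E
```

```text
pics
scene {'camera_matrix': array([[515.35567634,   0.        , 315.54045471],
       [  0.        , 515.35567634, 244.95840182],
       [  0.        ,   0.        ,   1.        ]]), 'origin': array([ 1.11256013e+00, -1.05891683e-03,  9.89319300e-01]), 'rotation': array([[-0.01676247,  0.84781325, -0.53002991],
       [ 0.99985505,  0.01263201, -0.01141531],
       [-0.00298271, -0.53014443, -0.84790211]])}
top {'camera_matrix': array([[461.80672309,   0.        , 319.27147645],
       [  0.        , 461.80672309, 241.31072615],
       [  0.        ,   0.        ,   1.        ]]), 'origin': array([ 0.46005896, -0.02039031,  1.14064512]), 'rotation': array([[-0.01083496, -0.99625841,  0.08574253],
       [-0.99992876,  0.01122439,  0.00406108],
       [-0.00500829, -0.08569242, -0.99630905]])}
{'time_s': 0.1, 'joints': array([-1.27360284e+00,  4.80781163e-01,  1.59679931e+00, -2.28480047e-05,
        1.06507200e+00, -4.65812549e-02]), 'joint_vel': array([ 1.13681922e-03, -7.00479653e-04, -1.99223256e-03,  6.78690083e-04,
        1.91374505e-05, -4.77717350e-05]), 'joint_efforts': arr
[... 232 characters left out ...]
.29466778e-04],
       [ 3.37053776e-01, -9.41484857e-01,  1.00750515e-03],
       [ 2.93952711e-05, -1.05959940e-03, -9.99999438e-01]]), 'force': array([ 0.15003231, -0.47707418,  0.05945559]), 'ft_torque': array([-0.04647224, -0.00270091, -0.04807455]), 'gripper_force': 0.0, 'grip_width': 1.0033058716094003}
{'camera_matrix': array([[403.18456744,   0.        , 317.30285835],
       [  0.        , 403.18456744, 238.64425948],
       [  0.        ,   0.        ,   1.        ]]), 'origin': array([ 0.29714345, -0.58381038,  0.37334028]), 'rotation': array([[ 0.33778342, -0.88982042, -0.30679307],
       [-0.94122288, -0.31980624, -0.10873573],
       [-0.00135907,  0.32548978, -0.94554458]])}
```

View pics/top0.png

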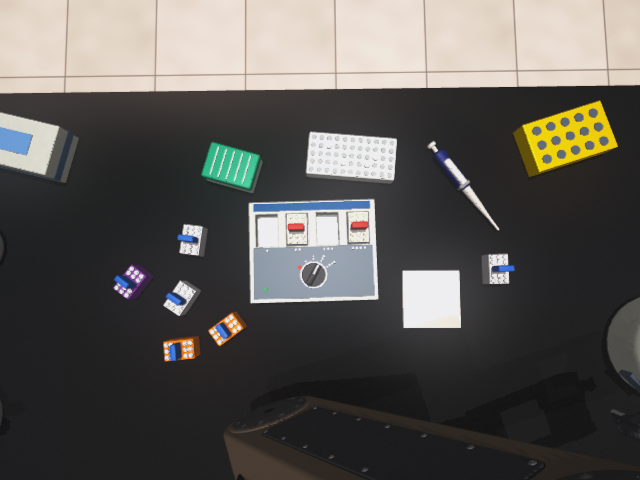

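View pics/scene0.png

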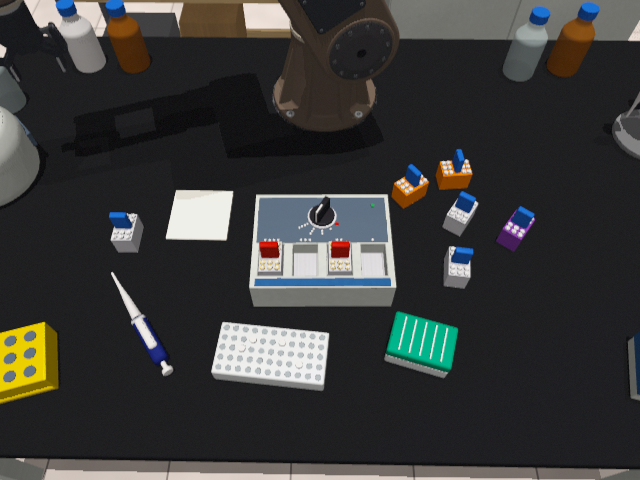

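Top view: red grips are at (297,227) in the 2-dot well and (358,225) in the 4-dot well. The selector is at (313,274) and the tile at (432,299). Things that could be taken for a waiting block: grey with blue grip at (193,240), (182,298) and (497,268); purple at (131,281); orange at (180,350) and (227,328). I choose the three grey ones.

```bash
cat > h.py <<'E'
import numpy as np, cv2
from bench import *
def cast(p,uv,z):
    uv=np.atleast_2d(np.asarray(uv,float)); K=p["camera_matrix"]
    d=(np.linalg.inv(K)@np.c_[uv,np.ones(len(uv))].T).T@p["rotation"].T
    o=p["origin"]; return (o+d*((z-o[2])/d[:,2])[:,None])[:,:2]
def proj(p,X):
    c=(np.atleast_2d(X)-p["origin"])@p["rotation"]; q=c@p["camera_matrix"].T
    return q[:,:2]/q[:,2:]
def shot(n,f=None):
    p=camera_params(n); im=get_image(n)
    if f: cv2.imwrite(f"pics/{f}.png",im[:,:,::-1])
    return p,im,cv2.cvtColor(im,cv2.COLOR_RGB2HSV)
def blobs(m,amin=40):
    cs,_=cv2.findContours(m.astype(np.uint8),cv2.RETR_EXTERNAL,cv2.CHAIN_APPROX_NONE)
    return sorted([c for c in cs if cv2.contourArea(c)>=amin],key=cv2.contourArea,reverse=True)
def rect(p,c,z):
    "min-area rectangle of a contour cast onto plane z: centre mm, sizes mm, yaw deg of the long side"
    w=(cast(p,c[:,0,:],z)*1000).astype(np.float32); (cx,cy),_,_=r=cv2.minAreaRect(w)
    b=cv2.boxPoints(r); e1,e2=b[1]-b[0],b[2]-b[1]
    if np.linalg.norm(e1)<np.linalg.norm(e2): e1,e2=e2,e1
    a=np.degrees(np.arctan2(e1[1],e1[0]))
    return np.round([cx,cy,np.linalg.norm(e1),np.linalg.norm(e2),(a+90)%180-90],1)
def red(h): return ((h[...,0]<8)|(h[...,0]>172))&(h[...,1]>150)&(h[...,2]>90)
def blue(h): return (h[...,0]>100)&(h[...,0]<125)&(h[...,1]>150)&(h[...,2]>60)
E
python3 - <<'E'
from h import *
for n in ("top","scene"):
    p,im,h=shot(n)
    print(n)
    for nm,m,z in (("red",red(h),.130),("blue",blue(h),.09)):
        for c in blobs(m,60): print(nm,c[:,0].mean(0).round(),rect(p,c,z))
    dk=(h[...,1]>25)&(h[...,1]<130)&(h[...,2]>60)&(h[...,2]<150)&(h[...,0]>95)&(h[...,0]<125)
    for c in blobs(dk,1500)[:3]: print("deck",c[:,0].mean(0).round(),rect(p,c,.085))
    wh=(h[...,1]<45)&(h[...,2]>150)
    for c in blobs(wh,800)[:6]: print("white",c[:,0].mean(0).round(),rect(p,c,.005),rect(p,c,.085))
E
```

```text
top
red [360. 224.] [ 583.2 -105.3   33.1   11.1   89.3]
red [295. 226.] [580.4  35.8  33.1  11.1  89.3]
blue [291. 206.] [632.3  49.2 168.1  14.3 -88.9]
blue [124. 281.] [464.6 428.3  46.7  21.6  56.5]
blue [173. 298.] [426.3 315.1  35.7  16.4  59.1]
blue [185. 238.] [561.6 290.3  38.4  13.9  79.9]
blue [173. 352.] [305.6 313.3  36.7  16.7   9.1]
blue [222. 331.] [350.9 205.9  33.3  13.4  36. ]
blue [506. 268.] [ 485.  -438.7   36.2   13.6   89.4]
white [318.  44.] [1060.6  -18.4 1651.5  246.3   89.2] [1018.3  -18.5 1535.1  229.    89.2]
white [312. 251.] [536.    1.2 312.6 247.9 -88.9] [ 5.306e+02 -3.000e-01  2.905e+02  2.304e+02 -8.890e+01]
white [351. 156.] [772.4 -98.  220.2 107.1  84.6] [750.4 -92.6 204.7  99.6  84.6]
white [431. 299.] [ 415.  -286.8  139.8  138.2   89.5] [ 418.2 -268.1  129.9  128.5   89.5]
white [ 26. 142.] [814.6 730.6 155.8 127.9  75.8] [789.7 677.7 144.8 118.9  75.8]
scene
red [269. 249.] [ 585.8 -103.6   37.4   35.1    4.2]
red [340. 249.] [582.7  35.6  35.7  34.5 -89.1]
blue [322. 282.] [636.2   1.7 266.3  13.3 -89.1]
blue [149. 340.] [ 763.2 -315.6   97
[... 508 characters left out ...]
8.7 120.5   8.8 -17.4]
blue [458. 160.] [315.4 310.7  68.6  25.   -7.1]
deck [320. 222.] [482.7  -1.3 273.9 114.3 -89.2]
white [322. 242.] [ 4.791e+02 -4.000e-01  3.155e+02  2.527e+02 -8.890e+01] [ 5.306e+02 -4.000e-01  2.899e+02  2.321e+02 -8.890e+01]
white [271. 353.] [750.8 -99.4 221.4 108.8  84.6] [780.2 -91.4 203.4 100.   84.6]
white [200. 215.] [ 415.4 -286.6  141.8  139.4   -0.5] [ 472.  -263.4  130.3  128.1   -0.5]
white [226. 476.] [ 975.8 -159.6  648.7   16.3  -89.1] [ 986.9 -146.7  595.9   15.   -89.1]
white [68. 17.] [-324.9 -820.4  304.   180.3   86.3] [-208.1 -753.8  279.3  165.6   86.3]
white [265.  16.] [-346.8 -183.5  153.5  127.7  -89.3] [-228.2 -168.7  141.   117.3  -89.3]
```

Run:
```python
from h import *
s=cv2.imread("pics/scene0.png");t=cv2.imread("pics/top0.png")
f=lambda im,x,y,w:cv2.resize(im[y:y+w*3//4,x:x+w],(400,300),interpolation=cv2.INTER_CUBIC)
cv2.imwrite("pics/m1.png",np.vstack([np.hstack([f(s,282,190,80),f(t,273,244,80)]),np.hstack([f(s,390,150,170),f(t,100,220,160)])]))
```

```text
(no output)
```

View pics/m1.png

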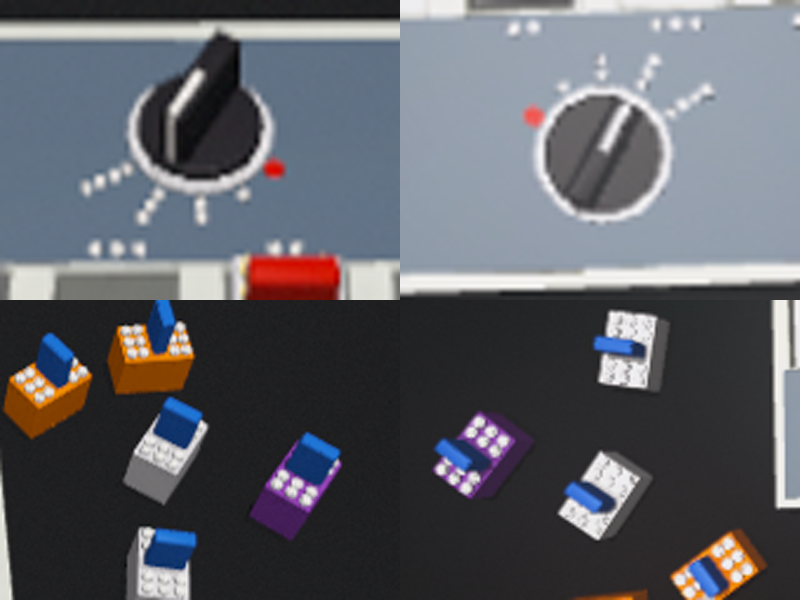

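```bash
python3 -m jog '[[1,0,0.06,0,0],[1,0.025,0.12,0,-0.17],[1,0.05,0.18,0,-0.34],[1,0.075,0.24,0,-0.5],[1,0.1,0.3,0,-0.67],[1,0.13,0.36,0,-0.85],[1,0.16,0.42,0,-0.85],[1,0.19,0.48,0,-0.85],[1,0.22,0.54,0,-0.85],[1,0.24,0.58,-0.03,-0.85],[1,0.256,0.61,-0.06,-0.85],[1,0.256,0.61,-0.06,-0.85]]'
```

```text
time_s: 1.7
ee_pos: [0.4755, 0.0006, 0.343]
orientation: [[0.876, -0.482, -0.002], [-0.482, -0.876, 0.0], [-0.002, 0.001, -1.0]]
force: [0.1, -1.3, -0.6]
grip_width: 0.998
gripper_force: 0.0
```

The crops show the pointer at the 3-dot mark, so the selector stands at 3 clicks. The two left-hand grey blocks have plain aluminium bodies, and the look-alikes are clearly orange or purple. Next I check the selector from close by with the wrist camera.

Run:
```python
from h import *
p,im,h=shot("wrist","w1"); s=sense(); print(s["ee_pos"])
for X in ([.4756,-.0015,.13],[.4756+.025*.8755,-.0015-.025*.483,.13],[.4756-.025*.8755,-.0015+.025*.483,.13]): print(proj(p,X))
```

```text
[4.75497027e-01 1.34200952e-04 3.43076270e-01]
[[318.9942316  274.96232744]]
[[319.17042638 226.57794915]]
[[318.83197596 319.51891763]]
```

View pics/w1.png

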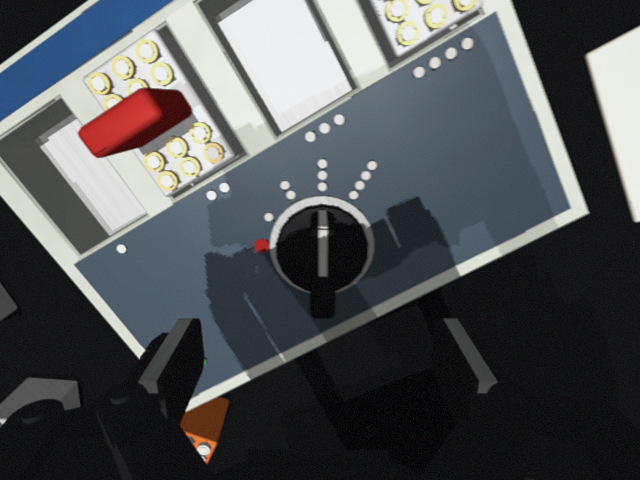

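The selector's white line runs along column 322, against 319 predicted, so the axis is about 1.3 mm further along tool y. I correct for that, descend and grip.

```bash
python3 -m jog '[[1,-0.0005,-0.003,-0.02,0],[1,-0.0005,-0.003,-0.045,0],[1,-0.0005,-0.003,-0.067,0],[1,-0.0005,-0.003,-0.067,0],[0,-0.0005,-0.003,-0.067,0],[0,-0.0005,-0.003,-0.067,0],[0,-0.0005,-0.003,-0.067,0],[0,-0.0005,-0.003,-0.067,0],[0,-0.0005,-0.003,-0.067,0],[0,-0.0005,-0.003,-0.067,0]]'
```

```text
time_s: 3.0
ee_pos: [0.4752, -0.0041, 0.2784]
orientation: [[0.874, -0.485, 0.002], [-0.485, -0.874, 0.001], [0.001, -0.002, -1.0]]
force: [1.7, 16.6, 10.4]
grip_width: 0.137
gripper_force: 59.5
```

```bash
python3 -m jog '[[0,0.0005,0.0015,0,0.17],[0,0.0005,0.0015,0,0.34],[0,0.0005,0.0015,0,0.51],[0,0.0005,0.0015,0,0.68],[0,0.0005,0.0015,0,0.85],[0,0.0005,0.0015,0,1.02],[0,0.0005,0.0015,0,1.19],[0,0.0005,0.0015,0,1.36],[0,0.0005,0.0015,0,1.5],[0,0.0005,0.0015,0,1.57],[0,0.0005,0.0015,0,1.57],[0,0.0005,0.0015,0,1.57]]'
```

```text
time_s: 4.5
ee_pos: [0.4754, -0.0023, 0.2784]
orientation: [[0.486, 0.874, 0.001], [0.874, -0.486, 0.001], [0.002, 0.0, -1.0]]
force: [-1.0, 20.5, 13.1]
grip_width: 0.136
gripper_force: 60.5
```

```bash
python3 -m jog '[[0.6,0,0,0,0],[1,0,0,0,0],[1,0,0,0.01,0],[1,0,0,0.06,0],[1,0,0,0.12,0],[1,0,0,0.17,0],[1,0,0,0.17,0]]'
python3 - <<'E'
from h import *
p,im,h=shot("wrist","w2"); s=sense(); print(s["ee_pos"],np.degrees(np.arctan2(s["orientation"][1,0],s["orientation"][0,0])))
p,im,h=shot("top"); 
for c in blobs(blue(h),60): print("blue",c[:,0].mean(0).round(),rect(p,c,.098))
E
```

```text
time_s: 5.38
ee_pos: [0.4758, -0.0036, 0.452]
orientation: [[0.486, 0.874, 0.007], [0.874, -0.486, -0.001], [0.003, 0.007, -1.0]]
force: [-0.8, -0.6, -0.9]
grip_width: 0.999
gripper_force: 0.0
[ 0.47523224 -0.00354132  0.44987014] 60.945135477715525
blue [311. 206.] [631.8   1.8 260.7  15.9 -88.5]
blue [124. 281.] [464.5 424.9  46.3  21.5  56.5]
blue [173. 298.] [426.7 312.5  35.4  16.7  59.1]
blue [173. 353.] [306.  311.7  35.4  14.6  10.6]
blue [185. 238.] [561.1 288.6  36.8  13.4  79.9]
blue [506. 268.] [ 484.8 -435.5   35.9   13.5   89.4]
```

View pics/w2.png

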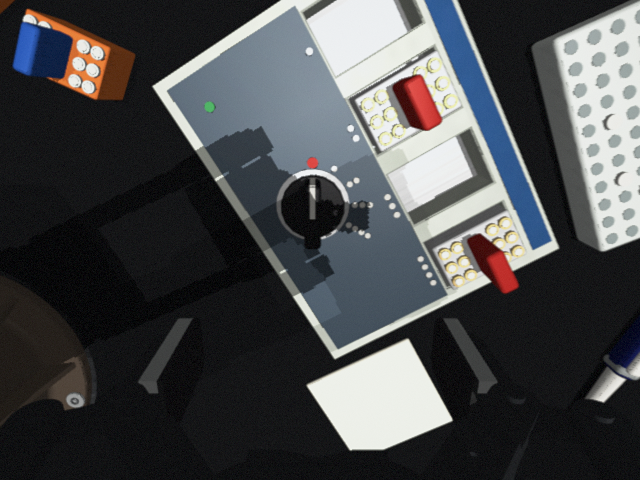

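Pointer (312,185) is at the red mark (312,162), so the selector is off. Next, the finished block in well 2.

```bash
python3 -m jog '[[1,0.05,0.02,0,0.17],[1,0.1045,0.038,0,0.34],[1,0.1045,0.038,-0.05,0.527],[1,0.1045,0.038,-0.1,0.527],[1,0.1045,0.038,-0.15,0.527],[1,0.1045,0.038,-0.166,0.527],[1,0.1045,0.038,-0.166,0.527],[0,0.1045,0.038,-0.166,0.527],[0,0.1045,0.038,-0.166,0.527],[0,0.1045,0.038,-0.166,0.527],[0,0.1045,0.038,-0.166,0.527],[0,0.1045,0.038,-0.166,0.527]]'
```

```text
time_s: 6.98
ee_pos: [0.5796, 0.0345, 0.2821]
orientation: [[-0.02, 1.0, 0.0], [1.0, 0.02, -0.0], [-0.0, 0.0, -1.0]]
force: [-2.2, -0.5, 7.0]
grip_width: 0.159
gripper_force: 63.1
```

```bash
python3 -m jog '[[0,0,0,0.01,0],[0,0,0,0.03,0],[0,0,0,0.06,0],[0,0,0,0.1,0],[0,0,0,0.13,0],[0,-0.03,-0.05,0.13,0],[0,-0.055,-0.1,0.13,0],[0,-0.08,-0.15,0.13,0],[0,-0.105,-0.2,0.13,0],[0,-0.13,-0.25,0.13,0],[0,-0.15,-0.3,0.13,0],[0,-0.165,-0.3545,0.13,0]]'
```

```text
time_s: 8.48
ee_pos: [0.4134, -0.3212, 0.4123]
orientation: [[-0.02, 1.0, 0.0], [1.0, 0.02, -0.0], [-0.0, 0.0, -1.0]]
force: [1.1, -0.8, -4.5]
grip_width: 0.156
gripper_force: 61.5
```

```bash
python3 -m jog '[[0,0,0,-0.04,0],[0,0,0,-0.09,0],[0,0,0,-0.13,0],[0,0,0,-0.15,0],[0,0,0,-0.165,0],[0,0,0,-0.17,0],[0,0,0,-0.17,0]]'
python3 - <<'E'
from h import *
p,im,h=shot("scene")
cv2.imwrite("pics/s2.png",im[130:330,120:420,::-1])
E
```

```text
time_s: 9.35
ee_pos: [0.4148, -0.3201, 0.2421]
orientation: [[-0.02, 1.0, 0.0], [1.0, 0.02, -0.0], [-0.0, 0.0, -1.0]]
force: [-0.1, -0.0, -2.2]
grip_width: 0.155
gripper_force: 61.3
```

View pics/s2.png

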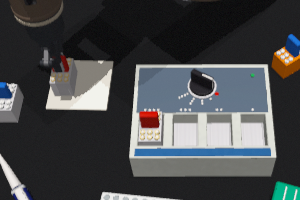

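```bash
python3 -m jog '[[0,0,0,-0.0015,0],[0,0,0,-0.0015,0],[1,0,0,-0.0015,0],[1,0,0,-0.0015,0],[1,0,0,-0.0015,0],[1,0,0,0.04,0],[1,0,0,0.09,0],[1,0.04,0.05,0.12,0],[1,0.08,0.1,0.12,0],[1,0.12,0.15,0.12,0],[1,0.15,0.19,0.12,0],[1,0.1676,0.2156,0.12,0]]'
```

```text
time_s: 10.9
ee_pos: [0.5836, -0.1018, 0.3617]
orientation: [[-0.022, 1.0, 0.001], [1.0, 0.022, 0.0], [0.0, 0.001, -1.0]]
force: [0.5, -0.4, 0.1]
grip_width: 1.002
gripper_force: 0.0
```

```bash
python3 -m jog '[[1,0,0,-0.03,0],[1,0,0,-0.06,0],[1,0,0,-0.08,0],[1,0,0,-0.08,0],[0,0,0,-0.08,0],[0,0,0,-0.08,0],[0,0,0,-0.08,0],[0,0,0,-0.08,0],[0,0,0,-0.08,0]]'
```

```text
time_s: 12.02
ee_pos: [0.5822, -0.1044, 0.282]
orientation: [[-0.02, 1.0, 0.0], [1.0, 0.02, -0.0], [-0.0, 0.0, -1.0]]
force: [-2.6, -0.2, 6.2]
grip_width: 0.154
gripper_force: 62.9
```

```bash
python3 -m jog '[[0,0,0,0.01,0],[0,0,0,0.03,0],[0,0,0,0.06,0],[0,0,0,0.1,0],[0,-0.02,-0.01,0.11,0],[0,-0.06,-0.05,0.11,0],[0,-0.1,-0.08,0.11,0],[0,-0.14,-0.12,0.11,0],[0,-0.167,-0.15,0.11,0],[0,-0.167,-0.15,0.06,0],[0,-0.167,-0.15,0.01,0],[0,-0.167,-0.15,-0.025,0]]'
```

```text
time_s: 13.52
ee_pos: [0.4135, -0.254, 0.2548]
orientation: [[-0.019, 1.0, -0.002], [1.0, 0.019, 0.001], [0.001, -0.002, -1.0]]
force: [0.1, -0.4, -2.5]
grip_width: 0.163
gripper_force: 61.6
```

```bash
python3 -m jog '[[0,0,0,-0.012,0],[0,0,0,-0.017,0],[0,0,0,-0.017,0],[1,0,0,-0.017,0],[1,0,0,-0.017,0],[1,0,0,-0.017,0],[1,0,0,0.04,0],[1,0,0,0.1,0],[1,0,0,0.15,0],[1,0.02,-0.05,0.17,0],[1,0.04,-0.1,0.17,0],[1,0.04,-0.14,0.17,0]]'
python3 - <<'E'
from h import *
p,im,h=shot("scene"); cv2.imwrite("pics/s3.png",cv2.resize(im[140:300,60:260,::-1],(600,480)))
s=sense(); print(s["ee_pos"])
p,im,h=shot("top")
for c in blobs(blue(h),60): print("blue",c[:,0].mean(0).round(),rect(p,c,.098))
for c in blobs(red(h),60): print("red",c[:,0].mean(0).round(),rect(p,c,.103))
E
```

```text
time_s: 15.02
ee_pos: [0.4561, -0.3961, 0.4271]
orientation: [[-0.021, 1.0, 0.001], [1.0, 0.021, -0.001], [-0.001, 0.001, -1.0]]
force: [0.4, 0.8, -0.2]
grip_width: 0.996
gripper_force: 0.0
[ 0.45555008 -0.39984594  0.42683189]
blue [292. 206.] [631.   47.5 169.3  14.3 -88.9]
blue [124. 281.] [464.5 424.9  46.3  21.5  56.5]
blue [173. 298.] [427.  312.3  35.4  17.4  59.1]
blue [173. 352.] [306.  311.8  35.4  14.3   9.8]
blue [222. 331.] [351.7 204.2  33.   13.3  36. ]
blue [185. 238.] [561.1 288.6  36.8  13.4  79.9]
blue [506. 268.] [ 484.8 -435.5   35.9   13.5   89.4]
red [427. 299.] [ 416.5 -253.7   33.6   11.1   89.4]
```

View pics/s3.png

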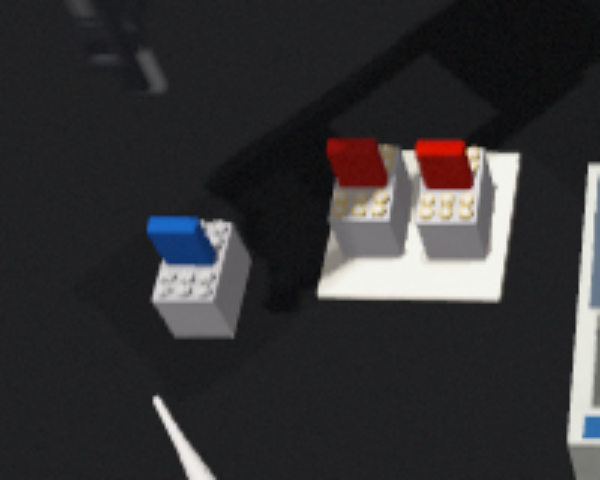

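Both finished blocks stand on the tile. Next, the waiting block on the right: I refine its pose with the wrist camera.

Run:
```python
from h import *
s=sense();p,im,h=shot("wrist","w3"); print(s["ee_pos"])
for c in blobs(blue(h),60)[:2]:
    print("blue",c[:,0].mean(0).round(),rect(p,c,.098)); m=np.zeros(h.shape[:2],np.uint8); cv2.drawContours(m,[c],-1,1,-1)
    print(np.percentile(h[...,2][m>0],[5,25,50,75,95]))
print(proj(p,[.4848,-.4355,.098]))
x,y=proj(p,[.4848,-.4355,.07])[0].astype(int); cv2.imwrite("pics/w3c.png",cv2.resize(im[max(0,y-75):y+75,max(0,x-100):x+100,::-1],(600,450)))
```

```text
[ 0.45522272 -0.39765853  0.42646617]
blue [350. 256.] [ 481.3 -431.1   47.2   15.1  -86.9]
[ 69.  75. 153. 186. 194.]
blue [609. 139.] [ 662.  -337.    48.     4.5   36.5]
[ 62.65  73.    85.    93.   100.  ]
[[354.55870147 261.43240072]]
```

View pics/w3c.png

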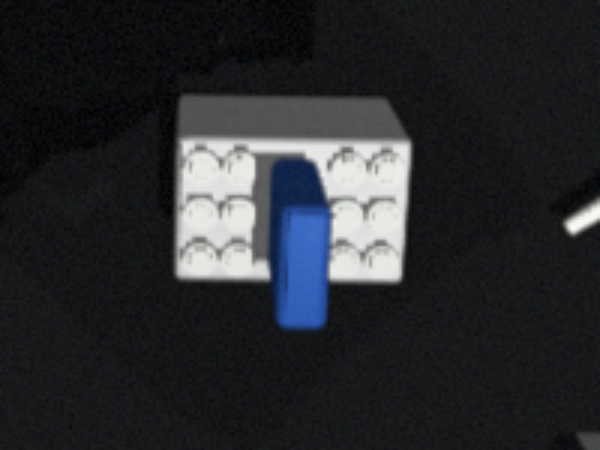

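The crop shows the grip's top face bright at about (303,268), its side darker, and a plain grey body. A brightness threshold will isolate the top face.

```bash
cat >> h.py <<'E'
def grip(n="wrist",v=135):
    p,im,h=shot(n); s=sense()
    print("ee",s["ee_pos"].round(4),"x-yaw",np.degrees(np.arctan2(s["orientation"][1,0],s["orientation"][0,0])).round(1))
    for c in blobs(blue(h)&(h[...,2]>v),40): print(n,c[:,0].mean(0).round(),rect(p,c,.098))
E
python3 - <<'E'
from h import *
grip(); grip("top")
E
```

```text
ee [ 0.4549 -0.3947  0.4263] x-yaw 91.1
wrist [352. 266.] [ 482.9 -437.    33.9   12.   -87.6]
ee [ 0.455  -0.394   0.4264] x-yaw 91.1
top [286. 206.] [630.7  62.3 139.6  14.2 -88.9]
top [173. 298.] [424.6 313.3  34.7  12.1  59.1]
top [121. 282.] [463.8 431.6  34.8  12.1  51.7]
top [221. 331.] [351.5 204.6  32.9  12.2  34.2]
top [173. 353.] [305.3 312.9  33.   11.1   1. ]
top [185. 238.] [561.4 288.8  33.3  11.8  82.2]
top [506. 268.] [ 484.8 -435.7   31.8    9.    89.4]
```

```bash
python3 -m jog '[[1,0.029,-0.0425,-0.04,0],[1,0.029,-0.0425,-0.09,0],[1,0.029,-0.0425,-0.14,0],[1,0.029,-0.0425,-0.17,0],[1,0.029,-0.0425,-0.191,0],[1,0.029,-0.0425,-0.191,0],[0,0.029,-0.0425,-0.191,0],[0,0.029,-0.0425,-0.191,0],[0,0.029,-0.0425,-0.191,0],[0,0.029,-0.0425,-0.191,0],[0,0.029,-0.0425,-0.191,0]]'
```

```text
time_s: 16.65
ee_pos: [0.4843, -0.437, 0.2362]
orientation: [[-0.02, 1.0, 0.0], [1.0, 0.02, -0.0], [-0.0, 0.0, -1.0]]
force: [-0.9, 1.0, 6.5]
grip_width: 0.157
gripper_force: 59.3
```

```bash
python3 -m jog '[[0,0,0,0.01,0],[0,0,0,0.04,0],[0,0,0,0.09,0],[0,0.02,0.03,0.14,0],[0,0.04,0.085,0.15,0],[0,0.05,0.14,0.15,0],[0,0.06,0.2,0.15,0],[0,0.07,0.26,0.15,0],[0,0.08,0.32,0.15,0],[0,0.094,0.38,0.15,0],[0,0.094,0.44,0.15,0],[0,0.094,0.5,0.15,0]]'
```

```text
time_s: 18.15
ee_pos: [0.5779, 0.0651, 0.3861]
orientation: [[-0.02, 1.0, 0.0], [1.0, 0.02, 0.0], [0.0, 0.0, -1.0]]
force: [1.0, -0.4, -3.0]
grip_width: 0.159
gripper_force: 59.0
```

```bash
python3 -m jog '[[0,0,0.03,0,0],[0,0,0.0425,0,0],[0,0,0.0425,-0.03,0],[0,0,0.0425,-0.053,0],[0,0,0.0425,-0.053,0],[0,0,0.0425,-0.053,0]]'
python3 - <<'E'
from h import *
s=sense();p,im,h=shot("wrist","w4"); print(s["ee_pos"])
cv2.imwrite("pics/w4.png",im[:,:,::-1])
E
```

```text
time_s: 18.9
ee_pos: [0.5786, 0.1051, 0.3336]
orientation: [[-0.019, 1.0, 0.001], [1.0, 0.019, 0.0], [0.0, 0.001, -1.0]]
force: [0.6, -0.6, -2.8]
grip_width: 0.157
gripper_force: 59.1
[0.57861648 0.10514336 0.33361003]
```

View pics/w4.png

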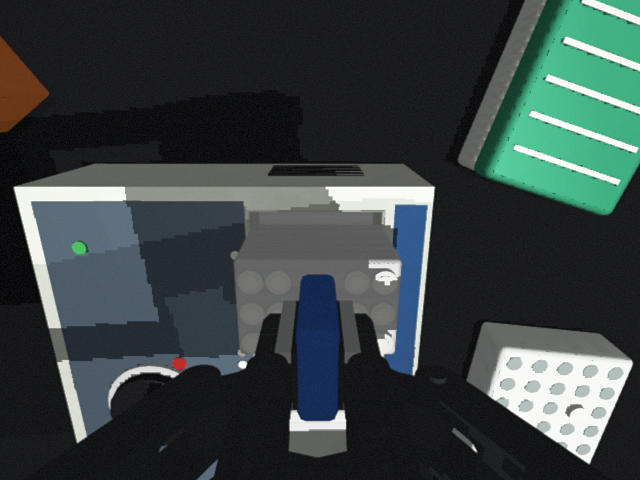

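Run:
```python
from h import *
p=camera_params("wrist")
g=cv2.cvtColor(cv2.imread("pics/w4.png"),cv2.COLOR_BGR2GRAY).astype(int)
print("col260",list(g[195:275,262])); print("row240",list(g[275,225:245]),list(g[275,392:410])); print("row214",list(g[216,240:256]),list(g[216,378:394]))
print(cast(p,[[237,263],[400,261],[247,226],[388,226]],.1506)*1000, cast(p,[[248,212],[385,210]],.085)*1000)
```

```text
col260 [np.int64(147), np.int64(145), np.int64(148), np.int64(149), np.int64(146), np.int64(148), np.int64(148), np.int64(147), np.int64(148), np.int64(149), np.int64(148), np.int64(150), np.int64(146), np.int64(148), np.int64(142), np.int64(126), np.int64(118), np.int64(106), np.int64(101), np.int64(101), np.int64(104), np.int64(106), np.int64(103), np.int64(106), np.int64(102), np.int64(103), np.int64(103), np.int64(102), np.int64(102), np.int64(92), np.int64(91), np.int64(90), np.int64(89), np.int64(88), np.int64(90), np.int64(93), np.int64(90), np.int64(91), np.int64(87), np.int64(91), np.int64(89), np.int64(88), np.int64(92), np.int64(89), np.int64(90), np.int64(93), np.int64(93), np.int64(89), np.int64(92), np.int64(88), np.int64(92), np.int64(89), np.int64(90), np.int64(90), np.int64(92), np.int64(91), np.int64(90), np.int64(88), np.int64(91), np.int64(89), np.int64(93), np.int64(90), np.int64(89), np.int64(90), np.int64(96), np.int64(99), np.int64(102), np.int64(100), np.int64(104), np.int64(101), np.int64(101), np.int64(103), np.int64(101), np.int64(100), np.int64(98), np.in
[... 575 characters left out ...]
64(83), np.int64(80), np.int64(82), np.int64(84)]
row214 [np.int64(61), np.int64(60), np.int64(63), np.int64(69), np.int64(87), np.int64(112), np.int64(135), np.int64(126), np.int64(118), np.int64(101), np.int64(86), np.int64(87), np.int64(86), np.int64(89), np.int64(90), np.int64(90)] [np.int64(85), np.int64(83), np.int64(84), np.int64(100), np.int64(151), np.int64(181), np.int64(186), np.int64(217), np.int64(234), np.int64(234), np.int64(234), np.int64(233), np.int64(233), np.int64(234), np.int64(235), np.int64(227)]
[[544.86709708 125.2758001 ]
 [611.32433298 127.4715442 ]
 [549.52276183 141.17038248]
 [605.28033909 142.27986655]] [[538.89630742 128.87615825]
 [615.39531454 131.55606242]]
```

```bash
python3 -m jog '[[0,-0.0008,0.0004,-0.01,0],[0,-0.0008,0.0004,-0.016,0],[0,-0.0008,0.0004,-0.02,0],[0,-0.0008,0.0004,-0.025,0],[0,-0.0008,0.0004,-0.025,0]]'
```

```text
time_s: 19.58
ee_pos: [0.5773, 0.1061, 0.3072]
orientation: [[-0.02, 1.0, -0.001], [1.0, 0.02, -0.0], [-0.0, -0.001, -1.0]]
force: [0.8, 1.2, -2.9]
grip_width: 0.155
gripper_force: 59.0
```

```bash
python3 -m jog '[[0,0,0,-0.008,0],[0,0,0,-0.016,0],[0,0,0,-0.022,0],[0,0,0,-0.026,0],[0,0,0,-0.027,0],[0,0,0,-0.027,0]]'
```

```text
time_s: 20.32
ee_pos: [0.577, 0.106, 0.2831]
orientation: [[-0.02, 1.0, 0.0], [1.0, 0.02, 0.0], [0.0, 0.0, -1.0]]
force: [-16.9, -1.1, 46.4]
grip_width: 0.153
gripper_force: 66.4
```

```bash
python3 -m jog '[[0,0,0,0.0015,0],[1,0,0,0.0015,0],[1,0,0,0.0015,0],[1,0,0,0.0015,0],[1,0,0,0.03,0],[1,0,0,0.08,0],[1,-0.005,0.05,0.13,-0.05],[1,-0.01,0.1,0.145,-0.1],[1,-0.016,0.15,0.145,-0.17],[1,-0.016,0.18,0.145,-0.17],[1,-0.016,0.21,0.145,-0.17],[1,-0.016,0.21,0.145,-0.17]]'
python3 - <<'E'
from h import *
p,im,h=shot("wrist","w5"); grip(); grip("top"); s=sense(); print(s["ee_pos"])
E
```

```text
time_s: 21.82
ee_pos: [0.5611, 0.3179, 0.4252]
orientation: [[0.147, 0.989, -0.0], [0.989, -0.147, 0.0], [0.0, -0.0, -1.0]]
force: [-0.0, 0.5, 0.3]
grip_width: 0.998
gripper_force: 0.0
ee [0.5613 0.3159 0.4253] x-yaw 81.4
wrist [423. 428.] [628.   95.   99.1  15.8 -89. ]
wrist [153.  77.] [463.2 430.5  35.8  13.9  52.2]
wrist [146. 243.] [424.8 314.5  39.5  14.2  55.7]
wrist [323. 251.] [560.2 288.1  34.1  11.4  85.1]
wrist [ 10. 264.] [311.5 313.8  21.8  13.4   5.2]
wrist [100. 369.] [349.8 205.3  34.3  11.7  35.9]
ee [0.5614 0.3155 0.4254] x-yaw 81.4
top [289. 206.] [630.9  52.1 160.   14.2 -88.9]
top [263. 228.] [582.7 111.4  32.   11.4  89.3]
top [173. 298.] [424.6 313.3  34.7  12.1  59.1]
[0.56136491 0.31550338 0.42539409]
```

View pics/w5.png

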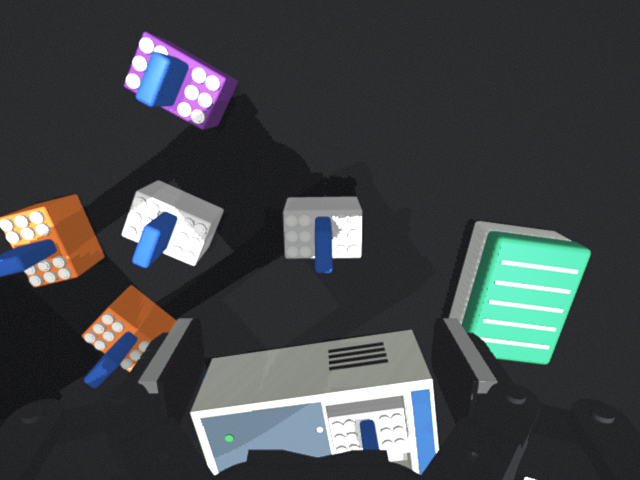

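```bash
python3 -m jog '[[1,-0.0007,-0.0275,-0.04,0],[1,-0.0007,-0.0275,-0.09,0],[1,-0.0007,-0.0275,-0.14,0],[1,-0.0007,-0.0275,-0.17,0],[1,-0.0007,-0.0275,-0.189,0],[1,-0.0007,-0.0275,-0.189,0],[0,-0.0007,-0.0275,-0.189,0],[0,-0.0007,-0.0275,-0.189,0],[0,-0.0007,-0.0275,-0.189,0],[0,-0.0007,-0.0275,-0.189,0],[0,-0.0007,-0.0275,-0.189,0]]'
```

```text
time_s: 23.35
ee_pos: [0.5609, 0.2886, 0.2372]
orientation: [[0.149, 0.989, 0.001], [0.989, -0.149, 0.0], [0.0, 0.001, -1.0]]
force: [0.6, -0.2, 6.2]
grip_width: 0.152
gripper_force: 60.6
```

```bash
python3 -m jog '[[0,0,0,0.01,0],[0,0,0,0.05,0],[0,0,0,0.1,0.05],[0,0,0,0.15,0.1],[0,0.005,-0.04,0.165,0.15],[0,0.01,-0.09,0.165,0.17],[0,0.0175,-0.15,0.165,0.17],[0,0.0175,-0.21,0.165,0.17],[0,0.0175,-0.2525,0.165,0.17],[0,0.0175,-0.2525,0.12,0.17],[0,0.0175,-0.2525,0.07,0.17],[0,0.0175,-0.2525,0.053,0.17]]'
```

```text
time_s: 24.85
ee_pos: [0.5776, 0.0359, 0.2879]
orientation: [[-0.02, 1.0, -0.003], [1.0, 0.02, 0.0], [0.0, -0.003, -1.0]]
force: [1.2, -0.3, -2.9]
grip_width: 0.159
gripper_force: 59.7
```

```bash
python3 -m jog '[[0,0,0,0,0],[0,0,0,0,0]]'
python3 - <<'E'
from h import *
s=sense();p,im,h=shot("wrist","w6"); print(s["ee_pos"])
z=s["ee_pos"][2]-.236
print("block px",proj(p,[[a,b,z+.052] for a,b in ((.5436,.059),(.6136,.059))]).round(), "well px",proj(p,[[a,b,.085] for a,b in ((.541,.0605),(.616,.0605))]).round())
E
```

```text
time_s: 25.1
ee_pos: [0.5788, 0.0363, 0.2912]
orientation: [[-0.02, 1.0, 0.002], [1.0, 0.02, 0.0], [0.0, 0.002, -1.0]]
force: [0.1, -0.1, -3.3]
grip_width: 0.161
gripper_force: 59.6
[0.5787548  0.03625128 0.29124846]
block px [[234. 256.]
 [405. 259.]] well px [[237. 235.]
 [400. 238.]]
```

View pics/w6.png

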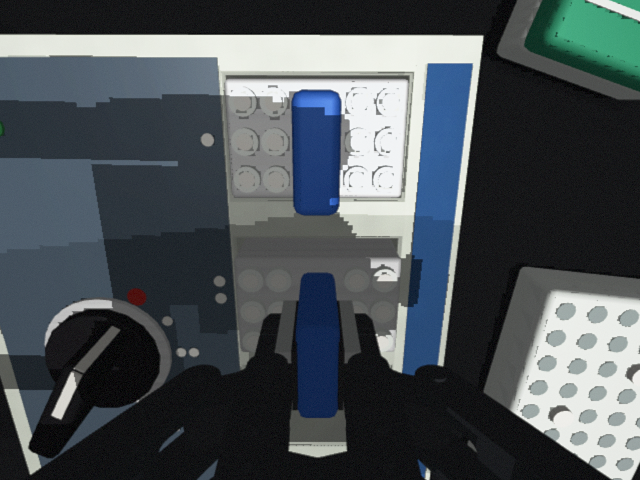

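It slid into well 2 without force and well 1's block looks seated flush. I push the last 7 mm.

```bash
python3 -m jog '[[0,0,0,-0.004,0],[0,0,0,-0.0065,0],[0,0,0,-0.008,0],[0,0,0,-0.008,0]]'
```

```text
time_s: 25.65
ee_pos: [0.5784, 0.0361, 0.2841]
orientation: [[-0.02, 1.0, 0.002], [1.0, 0.02, -0.0], [-0.0, 0.002, -1.0]]
force: [-11.4, -1.2, 37.6]
grip_width: 0.154
gripper_force: 65.8
```

```bash
python3 -m jog '[[0,0,0,0.0015,0],[1,0,0,0.0015,0],[1,0,0,0.0015,0],[1,0,0,0.0015,0],[1,0,0,0.05,0],[1,0,0,0.1,0],[1,-0.02,0.04,0.145,-0.1],[1,-0.04,0.09,0.145,-0.2],[1,-0.06,0.14,0.145,-0.3],[1,-0.08,0.19,0.145,-0.4],[1,-0.1,0.24,0.145,-0.5],[1,-0.137,0.28,0.145,-0.576]]'; python3 -m jog '[[1,0,0.023,0,0],[1,0,0.023,0,0],[1,0,0.023,0,0]]'
python3 - <<'E'
from h import *
p,im,h=shot("wrist","w7"); grip(); grip("top"); cv2.imwrite("pics/w7.png",im[150:400,200:500,::-1])
E
```

```text
time_s: 27.15
ee_pos: [0.4408, 0.3179, 0.4265]
orientation: [[0.53, 0.848, 0.001], [0.848, -0.53, 0.0], [0.001, 0.0, -1.0]]
force: [0.4, 0.8, -0.7]
grip_width: 1.002
gripper_force: 0.0
time_s: 27.52
ee_pos: [0.4417, 0.3386, 0.4265]
orientation: [[0.528, 0.849, -0.0], [0.849, -0.528, -0.0], [-0.0, 0.0, -1.0]]
force: [0.2, -0.6, -0.4]
grip_width: 0.999
gripper_force: 0.0
ee [0.4418 0.3382 0.4266] x-yaw 58.1
wrist [614. 384.] [586.3  60.6 116.9  27.1 -88.3]
wrist [310. 376.] [357.4 215.9  62.8  19.7  52. ]
wrist [315. 245.] [426.  318.4  45.3  12.9  56.8]
wrist [204. 308.] [321.  319.8  41.9  20.2  13.3]
wrist [280.  94.] [465.2 427.4  35.1  13.3  41.5]
ee [0.4417 0.3382 0.4266] x-yaw 58.1
top [294. 206.] [631.   47.5 169.3  14.2 -88.9]
top [263. 227.] [582.7 111.4  32.   11.4  89.3]
top [295. 226.] [584.2  38.7  31.9  11.4  89.3]
top [221. 331.] [351.3 204.7  33.   12.   36. ]
top [173. 353.] [305.3 312.9  33.   11.1   1. ]
```

View pics/w7.png

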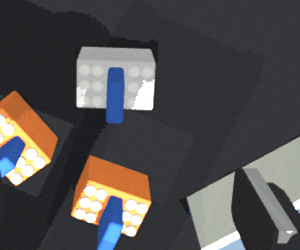

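```bash
python3 -m jog '[[1,-0.017,-0.024,-0.04,0],[1,-0.017,-0.024,-0.09,0],[1,-0.017,-0.024,-0.14,0],[1,-0.017,-0.024,-0.17,0],[1,-0.017,-0.024,-0.1895,0],[1,-0.017,-0.024,-0.1895,0],[0,-0.017,-0.024,-0.1895,0],[0,-0.017,-0.024,-0.1895,0],[0,-0.017,-0.024,-0.1895,0],[0,-0.017,-0.024,-0.1895,0],[0,-0.017,-0.024,-0.1895,0]]'
```

```text
time_s: 29.05
ee_pos: [0.4243, 0.3152, 0.2377]
orientation: [[0.528, 0.849, 0.001], [0.849, -0.528, 0.0], [0.001, 0.0, -1.0]]
force: [-0.5, -0.6, 6.7]
grip_width: 0.154
gripper_force: 58.4
```

```bash
python3 -m jog '[[0,0,0,0.01,0],[0,0,0,0.05,0],[0,0,0,0.1,0.1],[0,0,0,0.15,0.2],[0,0.02,-0.04,0.165,0.3],[0,0.05,-0.08,0.165,0.4],[0,0.08,-0.13,0.165,0.5],[0,0.11,-0.18,0.165,0.576],[0,0.14,-0.23,0.165,0.576],[0,0.155,-0.285,0.165,0.576],[0,0.155,-0.33,0.165,0.576],[0,0.155,-0.348,0.15,0.576]]'; python3 -m jog '[[0,0,0,-0.04,0],[0,0,0,-0.052,0],[0,0,0,-0.052,0],[0,0,0,-0.052,0]]'
python3 - <<'E'
from h import *
s=sense();p,im,h=shot("wrist","w8"); print(s["ee_pos"])
cv2.imwrite("pics/w8.png",im[150:350,160:480,::-1])
E
```

```text
time_s: 30.55
ee_pos: [0.5793, -0.0353, 0.388]
orientation: [[-0.018, 1.0, 0.002], [1.0, 0.018, -0.0], [-0.0, 0.002, -1.0]]
force: [0.6, 0.3, -4.4]
grip_width: 0.155
gripper_force: 59.3
time_s: 31.05
ee_pos: [0.5797, -0.0325, 0.3363]
orientation: [[-0.021, 1.0, 0.001], [1.0, 0.021, -0.0], [-0.0, 0.001, -1.0]]
force: [0.1, -0.5, -3.1]
grip_width: 0.151
gripper_force: 59.3
[ 0.5796895  -0.03249733  0.33633095]
```

View pics/w8.png

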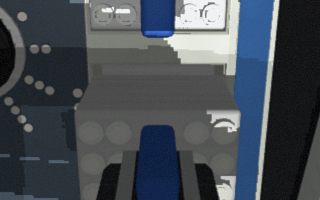

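```bash
python3 -m jog '[[0,0,-0.0006,-0.008,0],[0,0,-0.0006,-0.014,0],[0,0,-0.0006,-0.018,0],[0,0,-0.0006,-0.022,0],[0,0,-0.0006,-0.022,0]]'
```

```text
time_s: 31.72
ee_pos: [0.5791, -0.0336, 0.3128]
orientation: [[-0.02, 1.0, -0.001], [1.0, 0.02, 0.0], [0.0, -0.001, -1.0]]
force: [0.5, -0.1, -3.3]
grip_width: 0.155
gripper_force: 59.4
```

```bash
python3 -m jog '[[0,0,0,-0.01,0],[0,0,0,-0.018,0],[0,0,0,-0.025,0],[0,0,0,-0.029,0],[0,0,0,-0.031,0],[0,0,0,-0.031,0]]'
```

```text
time_s: 32.48
ee_pos: [0.5788, -0.0333, 0.2847]
orientation: [[-0.02, 1.0, 0.0], [1.0, 0.02, 0.0], [0.0, 0.0, -1.0]]
force: [-18.3, 5.2, 48.7]
grip_width: 0.153
gripper_force: 67.0
```

```bash
python3 -m jog '[[0,0,0,0.002,0],[1,0,0,0.002,0],[1,0,0,0.002,0],[1,0,0,0.002,0],[1,0,0,0.05,0],[1,0,0,0.1,0],[1,-0.04,0.01,0.14,-0.17],[1,-0.08,0.02,0.14,-0.34],[1,-0.104,0.0325,0.14,-0.527],[1,-0.104,0.0325,0.14,-0.527],[1,-0.104,0.0325,0.14,-0.527]]'
python3 - <<'E'
from h import *
s=sense();p,im,h=shot("wrist"); print(s["ee_pos"])
p2,im2,_=shot("scene")
cv2.imwrite("pics/m9.png",np.hstack([im[:,:,::-1][90:440,100:550],cv2.resize(im2[:,:,::-1][180:320,240:400],(400,350))])[:, :800])
E
```

```text
time_s: 33.85
ee_pos: [0.4758, -0.0012, 0.4223]
orientation: [[0.483, 0.876, 0.001], [0.876, -0.483, -0.0], [0.0, 0.001, -1.0]]
force: [0.3, 0.6, 0.2]
grip_width: 0.996
gripper_force: 0.0
[ 0.47582079 -0.00116194  0.42232446]
```

View pics/m9.png

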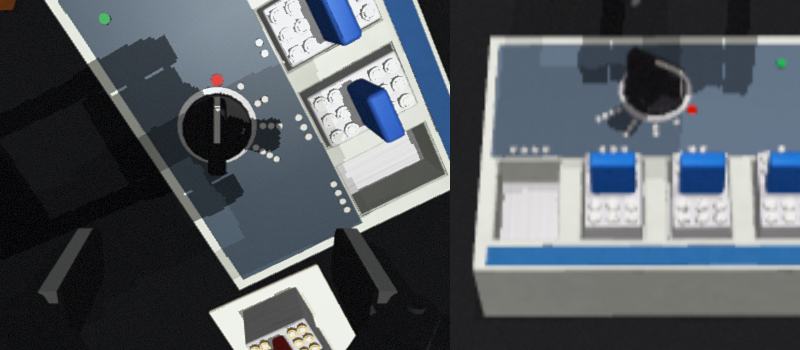

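The blue blocks are flush in wells 1 to 3, well 4 is empty and the pointer is at the red mark. Now I grip the selector and turn it clockwise 3 clicks.

```bash
python3 -m jog '[[1,0,0.0005,-0.04,0],[1,0,0.0005,-0.09,0],[1,0,0.0005,-0.125,0],[1,0,0.0005,-0.144,0],[1,0,0.0005,-0.144,0],[0,0,0.0005,-0.144,0],[0,0,0.0005,-0.144,0],[0,0,0.0005,-0.144,0],[0,0,0.0005,-0.144,0],[0,0,0.0005,-0.144,0]]'; python3 -m jog '[[0,0,0,0,-0.17],[0,0,0,0,-0.34],[0,0,0,0,-0.51],[0,0,0,0,-0.68],[0,0,0,0,-0.85],[0,0,0,0,-1.02],[0,0,0,0,-1.19],[0,0,0,0,-1.36],[0,0,0,0,-1.5],[0,0,0,0,-1.57],[0,0,0,0,-1.57]]'
```

```text
time_s: 35.2
ee_pos: [0.4755, -0.0006, 0.2788]
orientation: [[0.485, 0.874, 0.001], [0.874, -0.485, -0.0], [0.0, 0.001, -1.0]]
force: [-0.8, -1.7, 8.9]
grip_width: 0.144
gripper_force: 60.3
time_s: 36.58
ee_pos: [0.4761, -0.0024, 0.2788]
orientation: [[0.875, -0.485, 0.003], [-0.485, -0.875, -0.003], [0.004, 0.001, -1.0]]
force: [1.3, -35.6, 3.6]
grip_width: 0.137
gripper_force: 60.2
```

```bash
python3 -m jog '[[1,0,0,0,0],[1,0,0,0,0],[1,0,0,0,0],[1,0,0,0.05,0],[1,0,0,0.1,0],[1,0,0,0.15,0],[1,-0.03,-0.05,0.17,0],[1,-0.05,-0.1,0.17,0],[1,-0.05,-0.16,0.17,0],[1,-0.05,-0.16,0.17,0]]'
python3 - <<'E'
from h import *
p,im,_=shot("top"); p2,im2,_=shot("scene")
cv2.imwrite("pics/m10.png",np.vstack([np.hstack([cv2.resize(im[:,:,::-1][190:310,240:400],(400,300)),cv2.resize(im2[:,:,::-1][180:300,240:400],(400,300))]),im2[130:430,0:640:,::-1].copy()[:, :].repeat(1,1)[:, :640] if 0 else cv2.resize(im2[80:440,:,::-1],(800,300))]))
E
```

```text
time_s: 37.83
ee_pos: [0.4249, -0.1637, 0.4484]
orientation: [[0.873, -0.489, 0.001], [-0.489, -0.873, -0.001], [0.001, 0.0, -1.0]]
force: [-0.0, 0.7, -0.2]
grip_width: 1.001
gripper_force: 0.0
```

View pics/m10.png

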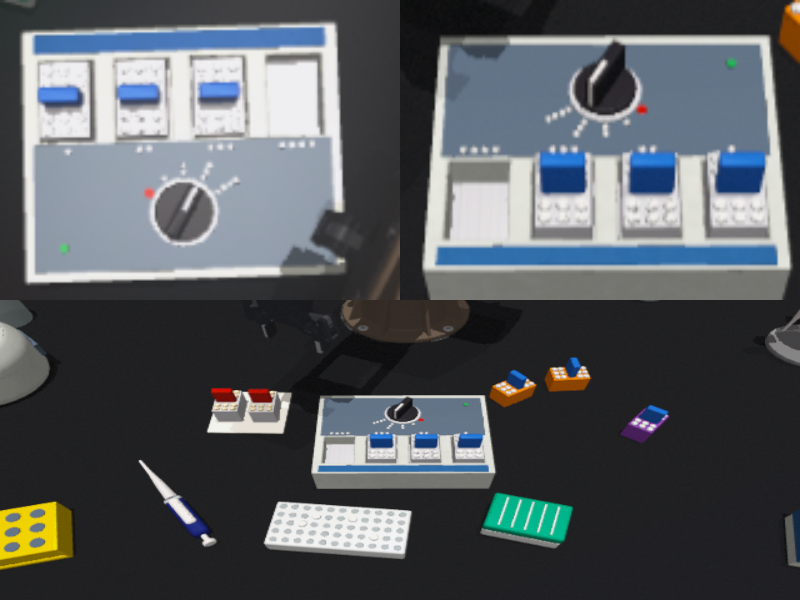

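The pointer is at the 3-dot mark again, three blue blocks are seated, both red blocks are on the tile and the bystanders haven't moved. The arm is clear.

```bash
python3 -c "
from bench import *
print(hand_in())"
```

```text
the job is handed in; nothing more can be done
None
```

The job is handed in at about 38 s: selector clicked to off first, two finished blocks moved to the white tile, three blue blocks fully home in wells 1–3, and the selector turned to 3 clicks last; the hand-in call returned no verdict.

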